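# Hang the dried paddle on its peg

## Robot

A 7-joint arm with a two-finger parallel gripper is mounted at the origin on the work surface. World frame = base frame: x ahead of the robot, y to its left, z up, the work surface at z = 0. Lengths are in mm, angles in rad, forces in N, time in s.
With the tool pointing down it reaches from about 425 to 950 mm from the base axis. Payload 4.7 kg.
Tool frame: the origin (TCP) lies on the centre line of the jaws, within the pads' length; the fingertips stand env.nose_length ahead of it and the grasp point (between the pads) lies 8 mm behind it (env.nose_length is the distance from the TCP to the fingertips, in mm); z points along the fingers, y is the line along which they close (so a half turn about z gives the same grasp; the last joint's range is limited). The gripper opens to 87 mm and grips with 3 to 60 N. Pads are 19 mm wide; open, the fingers measure 117 mm over their backs; the gripper's body (75 mm by 190 mm) begins 51 mm behind the grasp point.
Start: joints at [-1.194, 0.469, -0.049, 1.532, 0.024, 1.141, -0.082], TCP at [266.421, 620.216, 233.573] pointing down, gripper open.
Joint ranges: [-2.59, 2.59], [-0.33, 1.99], [-1.39, 1.29], [0.1, 2.45], [-1.04, 4.18], [0.21, 1.99], [-2.66, 2.66]. Speed limits (rad/s): [2.57, 2.57, 3.14, 3.14, 3.14, 3.14, 3.14].

## Interface

Orientations are given as a unit quaternion [x, y, z, w].
In Python, from station import env gives the robot as it stands.
- The arm moves only by the shell command python3 -m inch 'ROWS' [OPENING] [FORCE]. ROWS is text: rows parted by semicolons, each of 6 numbers parted by spaces: the shift along the tool's x, y, z normalised to -1 to 1, where 1 is 0.4 m, then the turn, a rotation vector about the tool's x, y, z normalised to -1 to 1, where 1 is pi rad. In form: dx dy dz rx ry rz; .... A call has 1 to 5 rows; each row is the pose to reach, as a shift and turn from the pose commanded when the call began, along the tool's axes at that moment, turning the shorter way round; what a row does not reach only later rows make up. A row lasts 1/10 s, in which the tool goes at most 50 mm and 8.59 degrees, less where a joint would pass 70% of its speed; a pose out of reach is approached as far as the arm can. A call with a number of a shift or a turn outside -1 to 1 is refused whole. A call with a gripper value outside its range is refused whole. OPENING is the closure in counts, from 0 (fully open) to 255 (shut), set as the call begins (- or left out, the last holds). The fingers move at their own pace and stop on an object; FORCE is the grip in N (left out, the last holds). Time passes only in rows, so rows that repeat a pose let the fingers close. It gives the time, the measured TCP pose, the force, the opening and the grip force at its end, in the units of the state.
- env.sense(): the state, without advancing time (a new reading comes with each control period).
- env.camera(name): name is "scene" or "top" or "wrist"; returns a dict with "color" (400x640x3 uint8, blue, green, red), "fx", "fy", "cx", "cy" (pixels), "k1" (the pictures are not rectified: a ray, as slopes to the right and down, at radius r is drawn at 1 + k1 r^2 times it, then the intrinsics apply), "cam_to_world" (4x4, takes a point from camera to world coordinates). Camera axes: x right, y down, z forward; pixel columns grow to the right and rows downward; lengths in mm; the calibration is good to about 2 mm. A picture is of the moment at which its call begins. There is no depth.
- env.hand_in(): hands the job in; it is judged then, once.
The state is a dict: "time_s": time; "joint_positions": joint angles; "qd": joint speeds; "tau": joint torques, N m; "tcp_pos": TCP position; "ee_rot": TCP orientation; "ft_force": force on the tool from outside, world axes, zero at the start; "moment": the same for the moment, N m; "grip_width": finger opening in mm; "grip_force": force on a finger pad.
Only numpy, scipy, OpenCV 4.12 (cv2) and the standard library are available. Lean on these libraries where they do the work, as an engineer would, in place of code of your own. Each camera call takes 0.05 s, during which the arm holds its last target. There are 200 camera calls.

## Task

Take the wooden paddle with the round hole out of the drying rack, stand it handle up in the slot of the wooden block and let go of it. Then take it again with a hold that leaves the hole free, and hang it by its hole on the empty peg of the stand, handle up and at rest. Leave the other things standing where they are.

Things in the scene. Friction and masses are not known exactly. Their poses are not given: they have to be found in the camera images.
- paddle_centre (a point): Middle of the loose wooden paddle (70 g) to be hung, 85 mm above its blade end. Flat board 170 mm long, 10 mm thick: blade 64 mm wide (lowest 100 mm), 54 mm wide shoulder, 46 mm wide handle (top 56 mm) with a 20 mm hole. Axes: x through thickness and hole, y width, z along it to the handle. Starts upright, handle up, in one of the rack's grooves, its top 182 mm above the counter.
- paddle_hole (a point): Centre of the paddle's 20 mm round hole, 67 mm from paddle_centre along the paddle's z, 18 mm below the handle's top end. Same axes.
- rack: Fixed wooden rack 170 (x) by 100 (y) by 42 mm high, origin under its centre. Two grooves along its y at x = -45 and +45 mm, 12 mm wide, floor 12 mm above the counter; boards may lean in them. 8 mm steel rods, 169 mm tall, stand at y = +-39 mm by each groove, so fingers do not fit at a board's narrow edges: hold it there by its broad faces, from above, below the hole.
- slot (a point): Centre of the slot's floor in the fixed wooden block, 12 mm above the counter. Block 74 (x) by 100 (y) by 56 mm high. One slot along its y, open above and at both ends, 14 mm wide, 44 mm deep; the top 10 mm of its mouth widens to 26 mm. The paddle stands in it with its thickness along the block's x, leaning less than 0.1 rad, its edges free above the block.
- stand: Fixed peg stand: upright board 260 mm wide (y), top 215 mm above the counter, on a base 18 mm high reaching 75 mm in front of it. Origin on the counter below the board's front face, which looks along the stand's -x. Two equal steel pegs in the face: at y = +65 mm (empty) and y = -65 mm (taken by a fixed round-ended paddle 52 mm wide, 100 mm long).
- peg (a point): Point on the axis of the empty peg half-way along it, 40 mm in front of the board, 201 mm above the counter. The peg is 9 mm thick, sticks out 82 mm along the stand's -x and rises 8 degrees towards its free end. Axes as the stand's: -x from the board to the free end, z up.
- tumbler: Bystander: open steel cup, 68 mm across, 90 mm tall. Origin at the centre of its underside.
- espresso_cup: Bystander: white cup, 64 mm across, 60 mm tall. Origin at the centre of its underside.
- mug: Bystander: white mug, 76 mm across, 85 mm tall, handle to its +y. Origin at the centre of its underside.
- jar: Bystander: closed glass jar, 72 mm across, 110 mm tall. Origin at the centre of its underside.
- syrup: Bystander: amber bottle, 64 mm across, 190 mm tall. Origin at the centre of its underside.
- bowl: Bystander: white bowl, 130 mm across, 55 mm tall. Origin at the centre of its underside.
- scraper: Bystander: wooden scraper standing in the other groove of the rack: 10 mm thick along its x, 46 mm wide, 143 mm tall, rounded top, NO hole. Origin at the centre of its underside.
Not all that is in view belongs to the job. What is shaped like the part that bears paddle_centre but yellow is not meant. What is shaped like the part that bears slot but pink is not meant.

How it is judged (in metres and radians):
On the way:
1. the paddle stands handle up in the block's slot, on the slot's floor, let go and still (z of paddle_hole in the frame of slot between 0.145 and 0.158 m and x of paddle_hole in the frame of slot between -0.03 and 0.03 m and y of paddle_hole in the frame of slot between -0.045 and 0.045 m and angle between paddle_centre's own z axis and vertical below 0.15 rad and linear speed of paddle below 0.03 m/s and contact force between paddle and the fingers below 0.05 N), for 0.2 s.
At the end, for the whole second after the job is handed in: The paddle hangs free on the empty peg with the peg through its hole (hole centre within 11 mm sideways of the peg's axis, and between the board and the peg's free end), handle up within 0.25 rad of vertical, let go and at rest (x of paddle_hole in the frame of peg between -0.04 and 0.036 m and y of paddle_hole in the frame of peg between -0.011 and 0.011 m and z of paddle_hole in the frame of peg between -0.016 and 0.006 m and angle between paddle_centre's own z axis and vertical below 0.25 rad and linear speed of paddle below 0.03 m/s and contact force between paddle and the fingers below 0.05 N); the robot touches nothing.
It fails at once if a bystander (tumbler, espresso_cup, mug, jar, syrup, bowl, scraper) is moved by more than 30 mm or tipped by more than 0.3 rad (distance of any of tumbler, espresso_cup, mug, jar, syrup, bowl, scraper from where it was at the start of the episode above 0.03 m or angle between any of tumbler, espresso_cup, mug, jar, syrup, bowl, scraper's own z axis and vertical above 0.3 rad).
It also fails if it takes over 69 s, if anything falls off the work surface, if the arm or the gripper's body presses on something with over 40 N, if the wrist force passes 120 N, or if a joint passes its speed limit or range.

## Working session

There is one attempt and no reset: what is moved stays moved. The work goes in short steps, Python scripts to look and compute and a shell command to move; the robot and the scene stay as the last step left them, time stands still between calls to the robot, and variables do not carry over. Pictures are saved under pics/ and viewed, at most 10 in all, crops included, and the job is handed in when it is done.

```bash
ls; mkdir -p pics; python3 - <<'E'
from station import env
import cv2
print(env.nose_length, env.sense())
for n in ("scene","top"):
    c=env.camera(n); cv2.imwrite(f"pics/{n}0.png",c["color"])
    print(n,{k:c[k] for k in("fx","fy","cx","cy","k1")},c["cam_to_world"])
E
```

```text
pics
11.0 {'time_s': 0.0, 'joint_positions': array([-1.19388157,  0.46944176, -0.048621  ,  1.53370343,  0.02409683,
        1.14099421, -0.08232336]), 'qd': array([ 0.00057193, -0.0007699 ,  0.00037416,  0.00080234,  0.00175029,
        0.00126163, -0.0011181 ]), 'tau': array([-2.97358301e-04, -5.07976270e+01, -8.05582548e-02, -2.36149925e+01,
       -6.12459867e-02,  3.80764960e-02,  1.68733550e-04]), 'tcp_pos': array([266.21216054, 619.65056748, 232.49525507]), 'ee_rot': array([ 2.01502925e-01,  9.79487422e-01, -9.65882462e-04, -1.69194541e-04]), 'ft_force': array([ 0.59230478, -0.54368472, -1.16251368]), 'moment': array([ 0.01957431,  0.01533227, -0.0389859 ]), 'grip_force': 0.0, 'grip_width': 87.02876231027766}
scene {'fx': 405.0972259138766, 'fy': 405.0972259138766, 'cx': 319.8148721867176, 'cy': 195.48319947547282, 'k1': -0.022408415454748955} [[-8.77838398e-01  3.56953220e-01 -3.19349568e-01  8.99241328e+02]
 [ 4.78945227e-01  6.58875002e-01 -5.80082065e-01  6.02199141e+02]
 [ 3.34928645e-03 -6.62169262e-01 -7.49346816e-01  9.72000835e+02]
 [ 0.00000000e+00  0.00000000e+00  0.00000000e+00  1.00000000e+00]]
top {'fx': 374.92113168397793, 'fy': 374.92113168397793, 'cx': 323.3641914417678, 'cy': 199.34835638683404, 'k1': 0.002120098552052929} [[ 5.25410355e-03 -9.99464903e-01  3.22847166e-02  4.99738476e+02]
 [-9.99983135e-01 -5.33124462e-03 -2.30378188e-03 -3.20286521e+01]
 [ 2.47466686e-03 -3.22720678e-02 -9.99476058e-01  1.07116982e+03]
 [ 0.00000000e+00  0.00000000e+00  0.00000000e+00  1.00000000e+00]]
```

View pics/scene0.png

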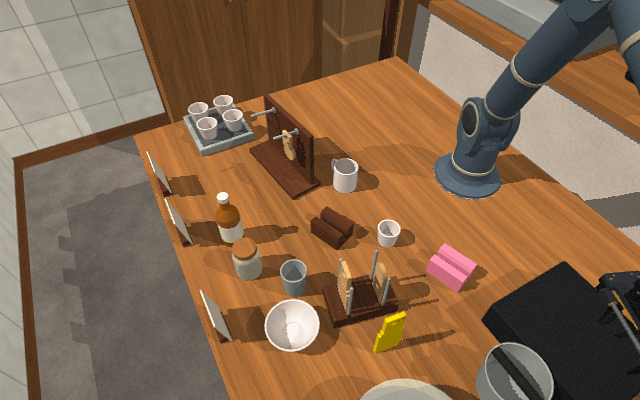

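View pics/top0.png

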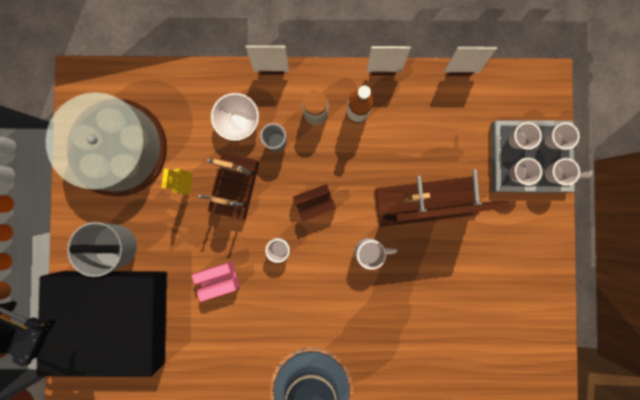

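The scene view shows the dark rack at about (360,295) with two boards, at (345,283) and (379,275). It also shows the brown block at (333,228), a pink decoy block at (452,267), a yellow decoy paddle at (390,333) and the stand at (285,150) with its empty peg at about (262,114). In the top view the rack is at (232,188), the block at (314,204) and the stand at (430,200). I'll enlarge these to tell the two boards apart.

```bash
python3 - <<'E'
import cv2,numpy as np
s=cv2.imread("pics/scene0.png");t=cv2.imread("pics/top0.png")
f=lambda im,x,y,w,h:cv2.resize(im[y:y+h,x:x+w],(400,300),interpolation=cv2.INTER_CUBIC)
im=np.vstack([np.hstack([f(s,310,235,120,90),f(s,240,90,120,90)]),np.hstack([f(t,190,145,80,60),f(t,370,150,140,105)])])
cv2.imwrite("pics/crop1.png",im)
E
```

```text
(no output)
```

View pics/crop1.png

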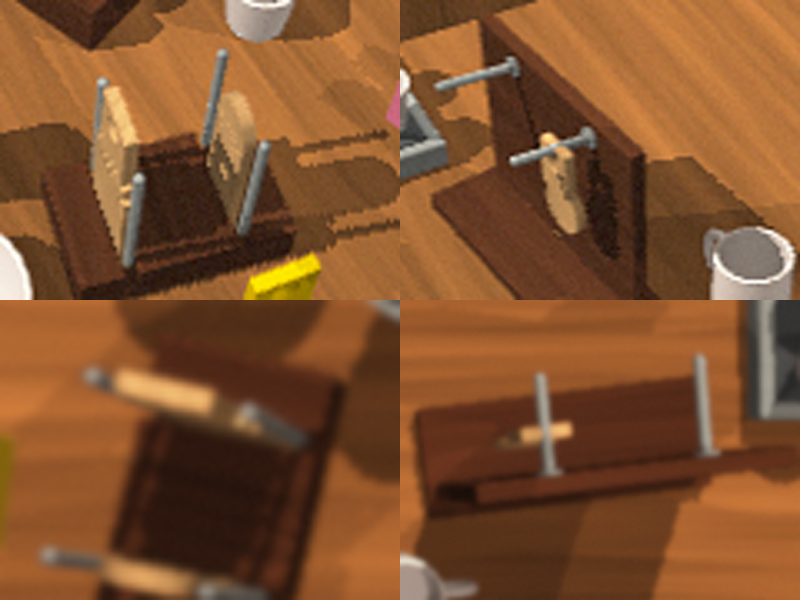

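Candidates for the paddle in the scene view: left board (345,283), right board (379,275), and yellow (390,333), which the task excludes. The left board reaches above its 169 mm rods, has stepped shoulders and a squared top, so it is the 182 mm paddle. The right one is rounded and shorter than its rods, so it is the scraper. The empty peg is the one at (262,113) in the scene view and (476,187) in the top view.

```bash
cat > h.py <<'E'
import numpy as np,cv2
from scipy.spatial.transform import Rotation as R
from scipy.optimize import least_squares
def cam(env,n,f=None):
    c=env.camera(n)
    if f: cv2.imwrite(f,c["color"]); np.save(f+".npy",{k:c[k] for k in c if k!="color"},allow_pickle=True)
    return c
def load(f): return np.load(f+".npy",allow_pickle=True).item()
def proj(c,P):
    T=np.linalg.inv(c["cam_to_world"]); P=np.atleast_2d(P)
    q=P@T[:3,:3].T+T[:3,3]; s=q[:,:2]/q[:,2:]
    s=s*(1+c["k1"]*(s**2).sum(1,keepdims=True))
    return s*[c["fx"],c["fy"]]+[c["cx"],c["cy"]]
def onz(c,uv,z):
    d=(np.array(uv,float)-[c["cx"],c["cy"]])/[c["fx"],c["fy"]]; s=d.copy()
    for _ in range(10): s=d/(1+c["k1"]*(s@s))
    T=c["cam_to_world"]; r=T[:3,:3]@np.r_[s,1]; return (T[:3,3]+r*(z-T[2,3])/r[2])
def place(p,L):  # p=x,y,yaw ; local points
    L=np.atleast_2d(L); return R.from_euler("z",p[2]).apply(L)+[p[0],p[1],0]
def fit(p0,obs): # obs: list of (cam,local pts,pixels)
    f=lambda p:np.concatenate([(proj(c,place(p,L))-u).ravel()*w for c,L,u,w in obs])
    s=least_squares(f,p0,loss="soft_l1"); return s.x,np.round(f(s.x),1)
# moves: rows for a target pose from commanded pose
def row(p,q,tp,tq):
    A=R.from_quat(q);B=R.from_quat(tq)
    return np.round(np.r_[A.inv().apply(np.array(tp)-p)/400,(A.inv()*B).as_rotvec()/np.pi],4)
E
python3 - <<'E'
from h import *; from station import env
s=cam(env,"scene","pics/s1.png");t=cam(env,"top","pics/t1.png")
for uv in [(340.3,259.6),(351.4,288.4),(376.3,251.2),(388.9,278.5)]: print("rod s",onz(s,uv,169).round())
for uv in [(209,160.6),(239,166.6),(199,195.6),(230,203)]: print("rod t",onz(t,uv,169).round())
for c,a in((s,[(251.1,116.1),(273.9,110.1),(273.9,138),(296.4,131.1)]),(t,[(475,170),(477.1,203.2),(419.4,177),(422.2,210.6)])):
    for uv,z in zip(a,(207,195.4,207,195.4)): print("peg",onz(c,uv,z).round())
print("block",onz(t,(314,204),56),onz(s,(333,222),56))
for n,uv,z in [("esp",(277,250),60),("mug",(371,254),85),("tumbler",(273,136),90),("bowl",(235,116),55),("jar",(316,108),110),("syrup",(364,92),190),("yellow",(176,181),50),("pink",(215,282),56)]: print(n,onz(t,uv,z).round())
E
```

```text
rod s [610. 178. 169.]
rod s [627. 253. 169.]
rod s [524. 198. 169.]
rod s [540. 273. 169.]
rod t [621. 242. 169.]
rod t [607. 170. 169.]
rod t [536. 265. 169.]
rod t [519. 190. 169.]
peg [ 603. -374.  207.]
peg [ 524. -383.  195.]
peg [ 584. -247.  207.]
peg [ 507. -257.  195.]
peg [ 597. -384.  207.]
peg [ 521. -394.  195.]
peg [ 581. -256.  207.]
peg [ 503. -265.  195.]
block [519.79252077  -9.07826451  56.        ] [ 5.24147904e+02 -3.39158918e-01  5.60000000e+01]
esp [396.  89.  60.]
mug [ 389. -160.   85.]
tumbler [698.  99.  90.]
bowl [759. 208.  55.]
jar [767. -14. 110.]
syrup [ 784. -129.  190.]
yellow [581. 368.  50.]
pink [309. 256.  56.]
```

The peg and rod positions from the two cameras agree to about 10 mm. I'll refine them with the wrist camera from above.

```bash
python3 - <<'E'
from h import *; from station import env
c=cam(env,"wrist"); s=env.sense(); T=np.eye(4);T[:3,:3]=R.from_quat(s["ee_rot"]).as_matrix();T[:3,3]=s["tcp_pos"]
print({k:c[k] for k in("fx","cx","cy","k1")},(np.linalg.inv(T)@c["cam_to_world"]).round(3))
q=R.from_matrix(np.array([[0,1,0],[1,0,0],[0,0,-1.]])).as_quat() # tool x=+y? y=+x
y=np.radians(-13); ty=np.array([np.cos(y),np.sin(y),0]); tz=np.array([0,0,-1.]); tx=np.cross(ty,tz)
q=R.from_matrix(np.c_[tx,ty,tz]).as_quat(); print(q,row(s["tcp_pos"],s["ee_rot"],[600,120,400],q))
E
```

```text
{'fx': 314.75410637883084, 'cx': 321.1823334263242, 'cy': 205.51319454702053, 'k1': 0.01732864953339273} [[ 0.00000e+00 -9.67000e-01 -2.54000e-01  6.98710e+01]
 [ 1.00000e+00  1.00000e-03 -0.00000e+00  3.67000e-01]
 [ 0.00000e+00 -2.54000e-01  9.67000e-01 -1.51469e+02]
 [ 0.00000e+00  0.00000e+00  0.00000e+00  1.00000e+00]]
[0.78260816 0.62251464 0.         0.        ] [-1.2598e+00 -8.1950e-01 -4.1670e-01 -2.0000e-04  2.0000e-04  4.4310e-01]
```

```bash
python3 -m inch '-0.48 -0.31 -0.15 0 0 0;-0.48 -0.31 -0.15 0 0 0;-0.48 -0.31 -0.15 0 0 0;-0.48 -0.31 -0.15 0 0 0;-0.48 -0.31 -0.15 0 0 0'
python3 -m inch '-0.48 -0.31 -0.1 0 0 0;-0.48 -0.31 -0.1 0 0 0;-0.48 -0.31 -0.1 0 0 0;-0.48 -0.31 -0.1 0 0 0;-0.48 -0.31 -0.1 0 0 0'
python3 -m inch '-0.3 -0.2 0 0 0 0.23;-0.3 -0.2 0 0 0 0.23;-0.3 -0.2 0 0 0 0.23;-0.3 -0.2 0 0 0 0.23;-0.3 -0.2 0 0 0 0.23'
python3 -m inch '0 0 0 0 0 0.213;0 0 0 0 0 0.213;0 0 0 0 0 0.213;0 0 0 0 0 0.213;0 0 0 0 0 0.213'
python3 - <<'E'
from h import *; from station import env
s=env.sense(); print(s["joint_positions"].round(2),s["ee_rot"].round(4),s["time_s"])
c=cam(env,"wrist","pics/w1.png")
for n,P in dict(rack=[575,225,42],block=[522,-5,56],pad=[619,215,182],pegend=[600,-379,207]).items(): print(n,proj(c,[P]).round())
cv2.imwrite("pics/w1b.png",cv2.resize(c["color"],(800,500),interpolation=cv2.INTER_CUBIC))
E
```

```text
time_s: 0.75
tcp_pos: [396.2, 427.3, 294.6]
ee_rot: [0.203, 0.979, 0.0, 0.001]
ft_force: [0.2, 1.2, 0.2]
grip_width: 87.0
grip_force: 0.0
time_s: 1.25
tcp_pos: [523.5, 236.5, 334.5]
ee_rot: [0.204, 0.979, -0.0, 0.001]
ft_force: [1.1, -0.4, -0.4]
grip_width: 87.1
grip_force: 0.0
time_s: 1.75
tcp_pos: [600.6, 117.7, 333.3]
ee_rot: [0.539, 0.842, -0.0, 0.0]
ft_force: [0.2, 0.2, -0.6]
grip_width: 87.1
grip_force: 0.0
time_s: 2.25
tcp_pos: [599.9, 120.0, 333.4]
ee_rot: [0.784, 0.621, -0.0, -0.0]
ft_force: [0.8, -1.0, -0.5]
grip_width: 87.2
grip_force: 0.0
[-0.6   0.31  0.44  1.58 -0.14  1.29 -0.37] [ 7.838e-01  6.210e-01 -1.000e-04 -1.000e-04] 2.25
rack [[286. 102.]]
block [[290. 268.]]
pad [[318.  92.]]
pegend [[411. 572.]]
```

View pics/w1b.png

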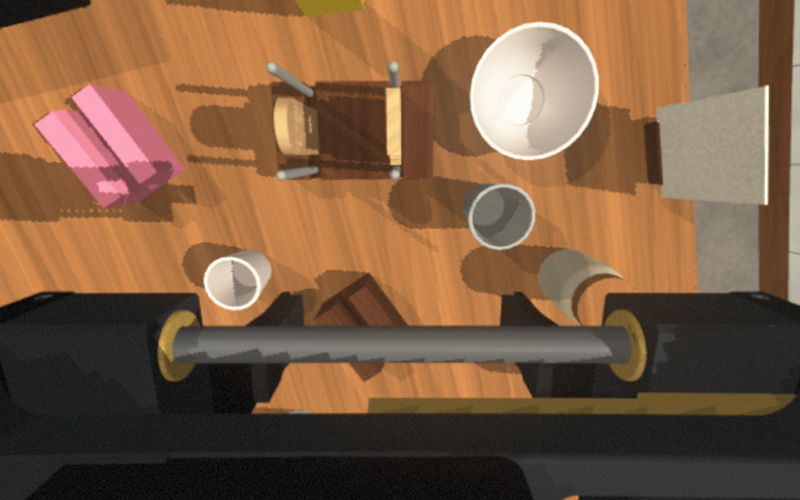

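In the enlarged wrist view (×1.25), the paddle is in the right groove at about (394,126) with rod tops at (394,66) and (396,175). The scraper is at about (295,127), and the brown block at (360,320) is partly hidden by the gripper. I'll move on to get clear views of the block and the peg.

```bash
python3 -m inch '-0.6 -0.065 0 0 0 0;-0.6 -0.065 0 0 0 0;-0.6 -0.065 0 0 0 0;-0.6 -0.065 0 0 0 0;-0.6 -0.065 0 0 0 0' | sed -n 2p
python3 -m inch '0 0 0 0 0 0;0 0 0 0 0 0' | sed -n 2p
python3 -c "
from h import *; from station import env
cam(env,'wrist','pics/w2.png')"
python3 -m inch '-0.44 0.155 0 0 0 0;-0.44 0.155 0 0 0 0;-0.44 0.155 0 0 0 0;-0.44 0.155 0 0 0 0;-0.44 0.155 0 0 0 0' | sed -n 2p
python3 -m inch '-0.44 0.155 0 0 0 0;-0.44 0.155 0 0 0 0;-0.44 0.155 0 0 0 0;-0.44 0.155 0 0 0 0;-0.44 0.155 0 0 0 0' | sed -n 2p
python3 -c "
from h import *; from station import env
cam(env,'wrist','pics/w3.png')
f=lambda n,x,y,w,h:cv2.resize(cv2.imread(n)[y:y+h,x:x+w],(400,300),interpolation=cv2.INTER_CUBIC)
c2=load('pics/w2.png');c3=load('pics/w3.png')
print(proj(c2,[[522,-5,56]]),proj(c3,[[600,-379,207],[522,-388,195],[583,-252,207]]))
cv2.imwrite('pics/m2.png',np.vstack([np.hstack([f('pics/w1.png',200,40,160,120),f('pics/w2.png',240,40,160,120)]),np.hstack([f('pics/w3.png',160,0,320,240),f('pics/w2.png',160,0,320,240)])]))
"
```

```text
tcp_pos: [519.3, -111.0, 333.8]
tcp_pos: [520.4, -108.8, 333.8]
tcp_pos: [541.4, -297.8, 332.8]
tcp_pos: [562.0, -482.1, 331.1]
[[304.52243377  97.51260805]] [[ 339.06539203   72.20058295]
 [ 253.04632373  107.082007  ]
 [ 277.39010089 -112.32819718]]
```

View pics/m2.png

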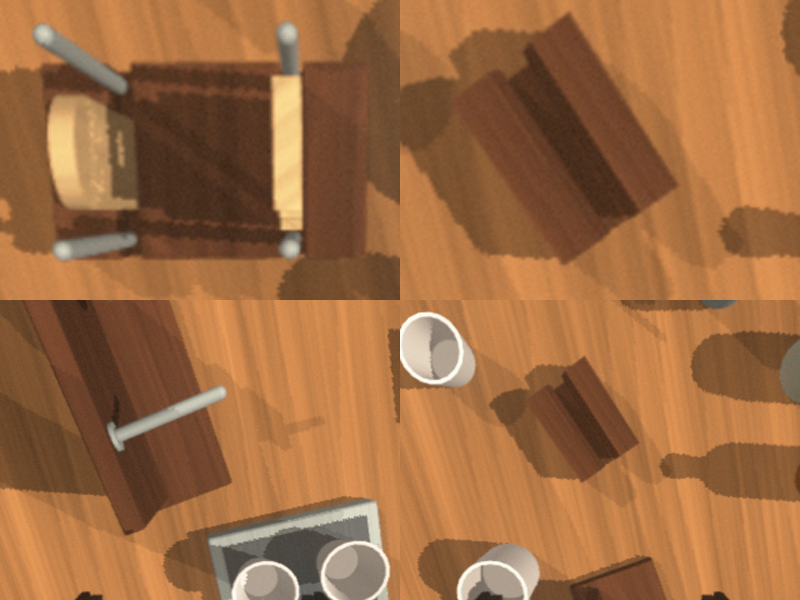

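The rack, block and peg are clear. In w1 the rod tops are at (217,54), (315,53), (225,140) and (316,139). In w2 the block's top corners are at (308,45), (351,114), (307,145) and (263,78). In w3 the peg's free end is at (338,74) and its root at (253,109). Next I'll fit the poses.

```bash
python3 - <<'E'
from h import *
w1,w2,w3=[load(f"pics/w{i}.png") for i in(1,2,3)]; s=load("pics/s1.png"); t=load("pics/t1.png")
rods=np.array([[-45,39,169],[45,39,169],[-45,-39,169],[45,-39,169.]]); cor=np.array([[-85,50,42],[85,50,42],[85,-50,42],[-85,-50,42.]])
u=np.array([[217.2,54],[314.8,52.8],[225.2,140],[316,139.2]]);v=np.array([[216.8,66.4],[347.2,66.4],[346,143.2],[222,143]])
p,r=fit([575,225,-.22],[(w1,rods,u,1),(w1,cor,v,.7)]); print("rack",p.round(3),r)
ps,rs=fit([575,225,-.22],[(s,rods,np.array([(351.4,288.4),(340.3,259.6),(388.9,278.5),(376.3,251.2)])[[2,0,3,1]],1)]); print("rack scene",ps.round(3),rs)
gx=place(p,[[45,0,0]])[0]; print("groove",gx)
h=place(p,[[45+a,b,z] for z,b0 in((182,23),(112,32)) for a in(-5,5) for b in(b0,-b0)]); print("pred paddle corners in mosaic",((proj(w1,h)-[200,40])*2.5).round())
c=np.array([[-37,-50,56],[37,-50,56],[37,50,56],[-37,50,56.]]);ub=np.array([[308,44.8],[351.2,114],[306.8,145.2],[262.8,78]])
for y0 in np.arange(0,6.28,1.57/2):
    b,r=fit([522,-5,y0],[(w2,c,ub,1)])
    if abs(r).max()<3: print("block",b.round(3),r)
peg=np.array([[-82,65,206.9],[0,65,195.4]]);both=np.array([[-82,65,206.9],[0,65,195.4],[-82,-65,206.9],[0,-65,195.4]])
P,r=fit([515,-320,3.25],[(w3,peg,np.array([[337.6,73.6],[252.8,108.8]]),1)]);print("stand w3",P.round(3),r)
P2,r=fit([515,-320,3.25],[(s,both,np.array([(251.1,116.1),(273.9,110.1),(273.9,138),(296.4,131.1)]),1)]);print("scene",P2.round(3),r)
P3,r=fit([515,-320,3.25],[(t,both,np.array([(475,170),(477.1,203.2),(419.4,177),(422.2,210.6)]),1)]);print("top",P3.round(3),r)
for q in(P,P2,P3): print("peg mid",place(q,[[-40,65,201]])[0].round(1))
E
```

```text
rack [ 5.71337e+02  2.21262e+02 -2.23000e-01] [-0.3 -0.5  0.3  0.2 -0.7  0.5  0.1  0.7 -0.2 -0.8  0.3 -1.4  0.4 -0.2
  1.   0.6]
rack scene [ 5.75075e+02  2.25426e+02 -2.18000e-01] [ 0.2  0.2 -0.2  0.3  0.1 -0.6 -0.1  0. ]
groove [615.22334613 211.31186662   0.        ]
pred paddle corners in mosaic [[274.  74.]
 [276. 208.]
 [302.  74.]
 [303. 208.]
 [279.  78.]
 [281. 228.]
 [302.  78.]
 [303. 228.]]
stand w3 [ 511.436 -324.479    3.254] [ 1.9 -0.3 -3.1  0.4]
scene [ 513.421 -320.807    3.278] [-0.3  0.   0.  -0.6 -0.4  0.6  0.8 -0.2]
top [ 509.693 -329.878    3.268] [-0.2 -0.8  0.4  1.3 -0.3 -1.   0.1  0.6]
peg mid [ 558.5 -384.6  201. ]
peg mid [ 561.9 -379.8  201. ]
peg mid [ 557.5 -389.3  201. ]
```

```bash
cat > blk.py <<'E'
from h import *
w2=load("pics/w2.png"); s=load("pics/s1.png")
c=np.array([[-37,-50,56],[-37,50,56],[37,50,56],[37,-50,56.]]);ub=np.array([[308,44.8],[351.2,114],[306.8,145.2],[262.8,78]])
best=min((fit([522,-5,y0],[(w2,c,ub,1)]) for y0 in np.arange(-3,3.3,.7)),key=lambda b:abs(b[1]).sum())
print("block",best[0].round(3),best[1])
E
python3 blk.py
```

```text
block [525.896  -4.892  -2.782] [ 1.3 -1.3  1.1 -0.2 -1.1  0.5 -1.6  1.1]
```

```bash
cat >> blk.py <<'E'
w1,w3=load("pics/w1.png"),load("pics/w3.png")
def ov(n,c,x,y,w,h,L):
    k=400/w; im=cv2.resize(cv2.imread(n)[y:y+h,x:x+w],(400,300),interpolation=cv2.INTER_CUBIC)
    for a,b,col in L:
        q=((proj(c,[a,b])+.5-[x,y])*k-.5).round().astype(int); cv2.line(im,q[0].tolist(),q[1].tolist(),col,1)
    return im
B=best[0]; g=(0,255,0);m=(255,0,255);cy=(255,255,0)
Lb=[(*place(B,[c[i],c[(i+1)%4]]),g) for i in range(4)]
for x,z,col in((-13,56,m),(13,56,m),(-7,46,cy),(7,46,cy),(-7,12,(0,0,255)),(7,12,(0,0,255))): Lb.append((*place(B,[[x,-50,z],[x,50,z]]),col))
Lb0=[(a*1.,b*1.,k) for a,b,k in Lb]
S=[511.5,-325,3.265]
Ls=[(*place(S,[[-82,65+d,206.9],[0,65+d,195.4]]),g) for d in(-4.5,4.5)]+[(*place(S,[[0,-130,215],[0,130,215]]),m),(*place(S,[[-75,-130,18],[-75,130,18]]),m),(*place(S,[[-75,130,18],[0,130,18]]),m)]
blank=ov('pics/w2.png',w2,260,40,100,75,[])
cv2.imwrite("pics/ov.png",np.vstack([np.hstack([ov('pics/w2.png',w2,240,40,160,120,[]),ov('pics/w2.png',w2,240,40,160,120,Lb)]),np.hstack([ov('pics/w3.png',w3,160,0,320,240,Ls),ov('pics/w3.png',w3,220,40,160,120,Ls)])]))
E
python3 blk.py
```

```text
block [525.896  -4.892  -2.782] [ 1.3 -1.3  1.1 -0.2 -1.1  0.5 -1.6  1.1]
```

View pics/ov.png

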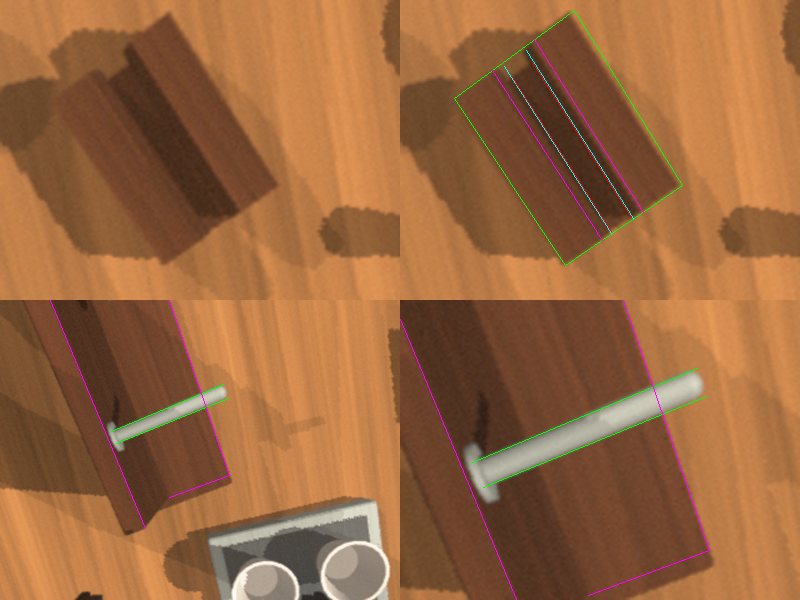

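The block and peg overlays match to within about 1–2 mm. The paddle's predicted corners also match, so it stands upright in its groove. Going to it now.

```bash
for i in 1; do
python3 -m inch '0.57 -0.09 0 0 0 0;0.57 -0.09 0 0 0 0;0.57 -0.09 0 0 0 0;0.57 -0.09 0 0 0 0;0.57 -0.09 0 0 0 0' 100 | sed -n 2p
python3 -m inch '0.57 -0.09 0 0 0 0;0.57 -0.09 0 0 0 0;0.57 -0.09 0 0 0 0;0.57 -0.09 0 0 0 0;0.57 -0.09 0 0 0 0' | sed -n 2p
python3 -m inch '0.575 -0.088 0 0 0 0;0.575 -0.088 0 0 0 0;0.575 -0.088 0 0 0 0;0.575 -0.088 0 0 0 0;0.575 -0.088 0 0 0 0' | sed -n 2p
python3 -m inch '0 0 0.17 0 0 0;0 0 0.17 0 0 0;0 0 0.17 0 0 0;0 0 0.17 0 0 0'; done
cat > d.py <<'E'
# delta rows to tx ty tz yaw(tool y, deg)
import sys; from h import *; from station import env
s=env.sense(); x,y,z,a=map(float,sys.argv[1:5]); a=np.radians(a); ty=np.array([np.cos(a),np.sin(a),0]);tz=np.array([0,0,-1.])
q=R.from_matrix(np.c_[np.cross(ty,tz),ty,tz]).as_quat()
print(row(s["tcp_pos"],s["ee_rot"],[x,y,z],q),s["tcp_pos"].round(1),s["joint_positions"].round(2),round(s["time_s"],2),s["grip_width"].round(1),s["ft_force"].round(1))
E
python3 d.py 615.2 211.3 134 -12.8
```

```text
tcp_pos: [580.4, -239.8, 333.2]
tcp_pos: [594.1, -9.3, 333.4]
tcp_pos: [609.3, 222.5, 333.2]
time_s: 6.0
tcp_pos: [611.4, 215.8, 266.3]
ee_rot: [0.782, 0.624, 0.0, -0.0]
ft_force: [-0.2, -0.7, 0.5]
grip_width: 52.8
grip_force: 0.0Traceback (most recent call last):
  File "d.py", line 5, in <module>
    print(row(s["tcp_pos"],s["ee_rot"],[x,y,z],q),s["tcp_pos"].round(1),s["joint_positions"].round(2),round(s["time_s"],2),s["grip_width"].round(1),s["ft_force"].round(1))
                                                                                                                           ^^^^^^^^^^^^^^^^^^^^^
AttributeError: 'float' object has no attribute 'round'
```

```bash
sed -i 's/s\["grip_width"\].round(1)/round(float(s["grip_width"]),1)/' d.py
python3 -m inch '0 0 0 0 0 0;0 0 0 0 0 0' |sed -n 2p; python3 d.py 615.2 211.3 134 -12.8; sleep 0; python3 -m inch '0 0 0 0 0 0' |sed -n 2p;python3 d.py 615.2 211.3 134 -12.8
```

```text
tcp_pos: [612.8, 214.0, 267.4]
[-0.0059  0.0066  0.3336  0.0007 -0.0007 -0.001 ] [612.8 214.  267.4] [-0.74  0.42  0.48  1.58 -0.21  1.18 -0.44] 6.2 53.3 [-0.3 -0.6  0.7]
tcp_pos: [612.6, 213.6, 266.8]
[-0.0047  0.007   0.332   0.0005 -0.0005 -0.0011] [612.6 213.6 266.8] [-0.74  0.42  0.48  1.58 -0.21  1.18 -0.44] 6.3 53.1 [-0.4  0.7 -1.2]
```

```bash
python3 -m inch '-0.005 0.007 0.1 0 0 0;-0.005 0.007 0.18 0 0 0;-0.005 0.007 0.25 0 0 0;-0.005 0.007 0.3 0 0 0;-0.005 0.007 0.332 0 0 0' 
python3 -m inch '0 0 0 0 0 0;0 0 0 0 0 0;0 0 0 0 0 0' |sed -n '2p;4p'; python3 d.py 615.2 211.3 134 -12.8
python3 -c "
from h import *; from station import env
c=cam(env,'wrist','pics/w4.png'); cv2.imwrite('pics/w4b.png',cv2.resize(c['color'],(800,500)))"
```

```text
time_s: 6.8
tcp_pos: [614.0, 210.8, 131.3]
ee_rot: [0.783, 0.622, -0.001, -0.0]
ft_force: [-0.4, -0.5, -0.1]
grip_width: 52.7
grip_force: 0.0
tcp_pos: [615.5, 211.2, 134.3]
ft_force: [0.1, 0.2, 0.2]
[ 0.0001 -0.0008  0.0008  0.0007 -0.0006 -0.0011] [615.5 211.2 134.3] [-0.7   0.55  0.44  1.72 -0.28  0.94 -0.38] 7.1 52.9 [0.1 0.2 0.2]
```

View pics/w4b.png

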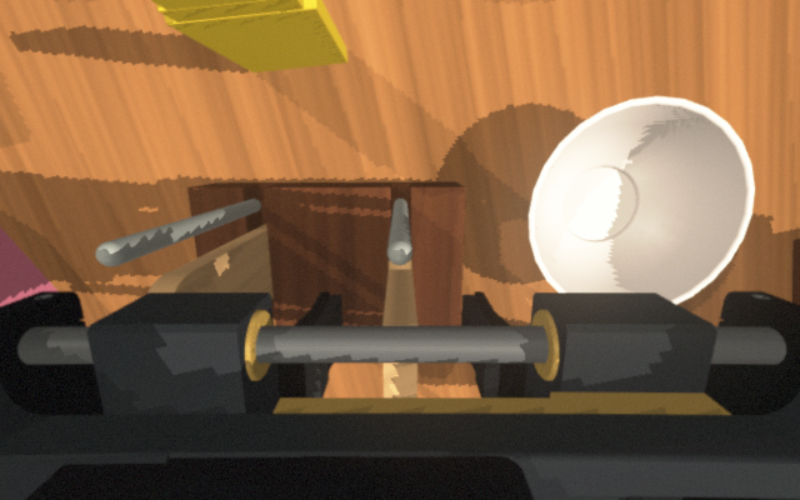

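The paddle is centred between the fingers: its edge is at x≈400 and the finger gap spans 328–472. Closing, then lifting.

```bash
python3 -m inch '0 0 0 0 0 0;0 0 0 0 0 0;0 0 0 0 0 0;0 0 0 0 0 0;0 0 0 0 0 0' 255 30 
python3 -m inch '0 0 -0.03 0 0 0;0 0 -0.07 0 0 0;0 0 -0.12 0 0 0;0 0 -0.17 0 0 0;0 0 -0.22 0 0 0' |sed -n '2p;4,6p'
python3 -m inch '0 0 -0.12 0 0 0;0 0 -0.22 0 0 0;0 0 -0.22 0 0 0;0 0 -0.22 0 0 0' 
python3 d.py 525.9 -4.9 309 20.6;  python3 d.py 525.9 -4.9 309 200.6
python3 -c "
from h import *; from station import env
cam(env,'wrist','pics/w5.png');cam(env,'scene','pics/s5.png')"
```

```text
time_s: 7.65
tcp_pos: [614.4, 211.0, 132.7]
ee_rot: [0.783, 0.623, 0.0, -0.0]
ft_force: [0.1, 1.2, -0.3]
grip_width: 20.5
grip_force: 0.0
tcp_pos: [614.7, 210.9, 223.1]
ft_force: [1.1, -0.2, -0.9]
grip_width: 9.5
grip_force: 30.0
time_s: 8.55
tcp_pos: [614.9, 210.9, 311.1]
ee_rot: [0.783, 0.622, 0.002, 0.0]
ft_force: [-0.6, 0.4, -0.9]
grip_width: 9.3
grip_force: 30.0
[-5.756e-01 -9.540e-02  3.600e-03  1.000e-03 -5.000e-04 -1.867e-01] [614.9 210.9 311.1] [-0.75  0.4   0.5   1.52 -0.19  1.27 -0.45] 8.55 9.3 [-0.6  0.4 -0.9]
[-5.756e-01 -9.540e-02  3.600e-03 -7.000e-04 -1.400e-03  8.133e-01] [614.9 210.9 311.1] [-0.75  0.4   0.5   1.52 -0.19  1.27 -0.45] 8.55 9.3 [-0.6  0.4 -0.9]
```

The fingers were still closing when the lift began, so the hold sits higher on the paddle than I planned. I'll measure that from the scene image.

```bash
python3 - <<'E'
from h import *
s=load("pics/s5.png"); im=cv2.imread("pics/s5.png")
p=(614.9,210.9,np.radians(-12.8))
for d in (0,30):
  print(d,proj(s,place(p,[[a,b,311.1-134+12+d-d*2+z] for z,b0 in((0,32),(170,23)) for a in(-5,5) for b in(b0,-b0)])).round(1))
c=proj(s,[[615,211,260]])[0].astype(int);x,y=c-[60,45]
o=cv2.resize(im[y:y+90,x:x+120],(800,600),interpolation=cv2.INTER_CUBIC)
for dz,col in((0,(0,255,0)),(-15,(255,0,255)),(-30,(0,0,255))):
    q=((proj(s,place(p,[[a,b,189+dz] for a,b in((-5,-32),(-5,32),(5,32),(5,-32))]))+.5-[x,y])*800/120).astype(int); cv2.polylines(o,[q],True,col,1)
cv2.imwrite("pics/s5c.png",o)
E
```

```text
0 [[353.2 278.3]
 [344.2 254.5]
 [348.9 279.4]
 [340.  255.5]
 [357.6 228.4]
 [349.8 210.3]
 [352.6 229.6]
 [344.9 211.3]]
30 [[352.4 285.1]
 [343.5 261.6]
 [348.1 286.2]
 [339.5 262.6]
 [356.5 237.7]
 [348.9 219.7]
 [351.6 238.9]
 [344.2 220.8]]
```

View pics/s5c.png

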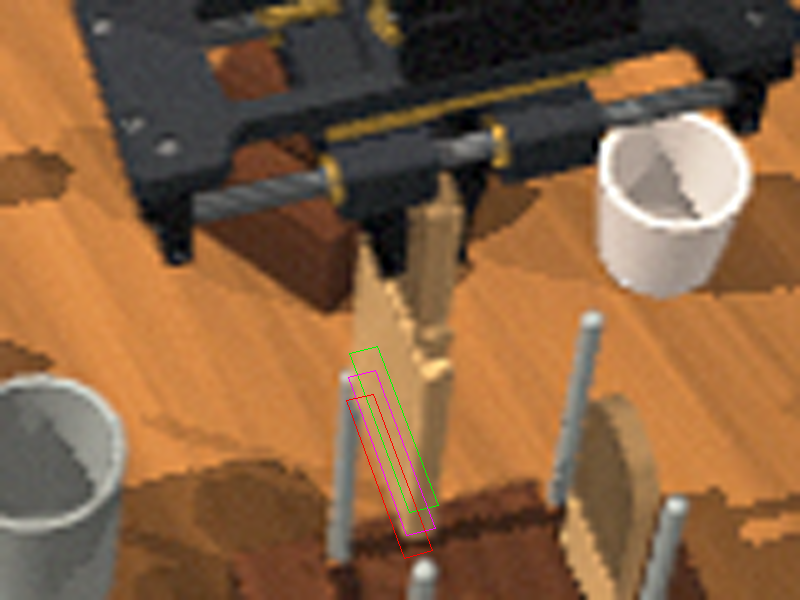

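The blade end sits about 10–17 mm lower than planned relative to the tool, near the magenta outline. The hold is firm (30 N), so I'll lower it into the slot until it makes contact.

```bash
python3 -m inch '0 0 -0.08 0 0 0;0 0 -0.08 0 0 0' |sed -n 2p
python3 -m inch '-0.575 -0.095 0 0 0 -0.187;-0.575 -0.095 0 0 0 -0.187;-0.575 -0.095 0 0 0 -0.187;-0.575 -0.095 0 0 0 -0.187;-0.575 -0.095 0 0 0 -0.187' |sed -n 2p
python3 -m inch '0 0 0 0 0 0;0 0 0 0 0 0;0 0 0 0 0 0;0 0 0 0 0 0' 
python3 d.py 525.9 -4.9 220 20.6
```

```text
tcp_pos: [615.7, 211.1, 343.1]
tcp_pos: [523.4, -8.6, 339.5]
time_s: 9.75
tcp_pos: [526.0, -2.8, 340.0]
ee_rot: [0.568, 0.823, -0.0, -0.0]
ft_force: [-0.3, 0.2, -0.5]
grip_width: 9.8
grip_force: 30.0
[-4.8e-03 -1.7e-03  3.0e-01 -4.0e-04 -1.0e-04  1.3e-03] [526.   -2.8 340. ] [-0.51  0.14  0.49  1.76 -0.07  1.26  0.37] 9.75 9.8 [-0.3  0.2 -0.5]
```

```bash
python3 -m inch '-0.005 -0.002 0.11 0 0 0;-0.005 -0.002 0.21 0 0 0;-0.005 -0.002 0.29 0 0 0;-0.005 -0.002 0.31 0 0 0;-0.005 -0.002 0.31 0 0 0'|sed -n '2p;4p'
python3 -m inch '0 0 0 0 0 0;0 0 0 0 0 0'|sed -n '2,5p'
python3 - <<'E'
from h import *; from station import env
w=cam(env,"wrist","pics/w6.png");s=cam(env,"scene","pics/s6.png")
a=cv2.resize(w["color"],(480,300))
x,y=proj(s,[[526,-5,100]])[0].astype(int)-[50,50]
b=cv2.resize(s["color"][y:y+100,x:x+100],(300,300),interpolation=cv2.INTER_CUBIC)
cv2.imwrite("pics/m6.png",np.hstack([a,b]))
E
python3 d.py 525.9 -4.9 216 20.6
```

```text
tcp_pos: [525.5, -5.9, 215.8]
ft_force: [-0.8, 0.1, -1.0]
tcp_pos: [527.1, -6.6, 218.6]
ee_rot: [0.569, 0.823, 0.001, 0.001]
ft_force: [-0.2, -1.0, -0.5]
grip_width: 9.6
[ 0.0048 -0.0002  0.0055  0.0009  0.0001  0.0005] [526.6  -6.7 218.2] [-0.47  0.25  0.48  1.93 -0.14  0.99  0.44] 10.55 9.9 [-0.5 -0.2 -1. ]
```

View pics/m6.png

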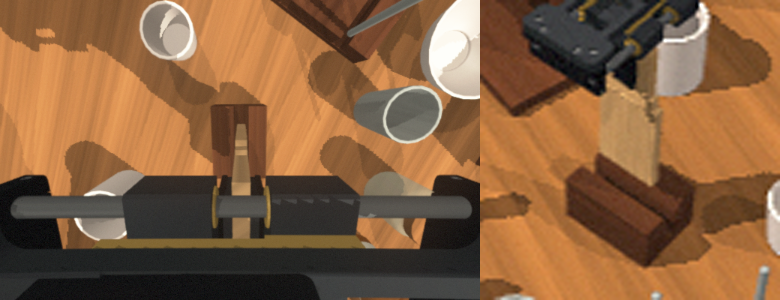

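The paddle lines up with the slot: in the wrist view it is at x≈241, with the slot spanning 229–252. Lowering it in.

```bash
python3 -m inch '0 0 0.03 0 0 0;0 0 0.06 0 0 0;0 0 0.09 0 0 0;0 0 0.11 0 0 0;0 0 0.11 0 0 0'|sed -n '2p;4p'
python3 -m inch '0 0 0.015 0 0 0;0 0 0.03 0 0 0;0 0 0.04 0 0 0;0 0 0.04 0 0 0'|sed -n '2p;4p'
python3 -m inch '0 0 0.005 0 0 0;0 0 0.01 0 0 0'|sed -n '2p;4p'
python3 -m inch '0 0 0.005 0 0 0;0 0 0.01 0 0 0'|sed -n '2p;4p'
```

```text
tcp_pos: [524.5, -6.8, 170.9]
ft_force: [-1.0, 0.4, 0.4]
tcp_pos: [525.3, -6.7, 156.1]
ft_force: [0.6, -0.2, 0.2]
tcp_pos: [525.9, -6.7, 152.8]
ft_force: [-0.2, 0.0, -1.1]
tcp_pos: [525.7, -6.7, 148.6]
ft_force: [0.1, 0.6, -0.9]
```

```bash
python3 -m inch '0 0 0.003 0 0 0;0 0 0.006 0 0 0'|sed -n '2p;4p'
python3 -m inch '0 0 0.003 0 0 0;0 0 0.006 0 0 0'|sed -n '2p;4p'
python3 -m inch '0 0 0.003 0 0 0;0 0 0.006 0 0 0'|sed -n '2p;4p'
```

```text
tcp_pos: [526.1, -6.7, 148.1]
ft_force: [-5.7, 0.4, 19.9]
tcp_pos: [526.7, -6.6, 148.0]
ft_force: [-8.9, 1.5, 32.3]
tcp_pos: [528.4, -6.3, 147.7]
ft_force: [-10.3, 3.4, 46.4]
```

Contact is at TCP z≈148, which matches the blade on the slot floor with a 14 mm higher hold. I'll ease off, open and back up.

```bash
python3 -m inch '0 0 -0.006 0 0 0;0 0 -0.014 0 0 0;0 0 -0.014 0 0 0'|sed -n '2p;4p'
python3 -m inch '0 0 0 0 0 0;0 0 0 0 0 0;0 0 0 0 0 0;0 0 0 0 0 0;0 0 0 0 0 0' 110|sed -n '2p;4,6p'
python3 -m inch '0 0 0 0 0 0;0 0 0 0 0 0;0 0 -0.03 0 0 0;0 0 -0.08 0 0 0;0 0 -0.15 0 0 0' |sed -n '2p;4,6p'
python3 -m inch '0 0 -0.1 0 0 0;0 0 -0.2 0 0 0;0 0 -0.3 0 0 0;0 0 -0.3 0 0 0' 0 |sed -n '2p;4,6p'
python3 - <<'E'
from h import *; from station import env
w=cam(env,"wrist","pics/w7.png");s=cam(env,"scene","pics/s7.png");t=cam(env,"top","pics/t7.png")
x,y=proj(s,[[526,-5,80]])[0].astype(int)-[50,50]
B=(525.9,-4.9,np.radians(20.6))
im=[]
for c in (w,s,t):
    ctr=proj(c,[[526,-5,100]])[0].astype(int); k=dict(zip(map(id,(w,s,t)),(75,50,30)))[id(c)]
    x=max(0,ctr[0]-k);y=max(0,ctr[1]-k); o=cv2.resize(c["color"][y:y+2*k,x:x+2*k],(400,400),interpolation=cv2.INTER_CUBIC)
    for z,b in((182,23),(112,32)):
        q=((proj(c,place(B,[[a,e,z] for a,e in((-5,-b),(-5,b),(5,b),(5,-b))]))+.5-[x,y])*200/k).astype(int); cv2.polylines(o,[q],True,(0,255,0),1)
    im.append(o)
cv2.imwrite("pics/m7.png",np.hstack(im[:2]))
E
python3 d.py 525.9 -4.9 300 110.6
```

```text
tcp_pos: [526.3, -6.6, 147.9]
ft_force: [-0.4, 0.8, 8.7]
tcp_pos: [525.6, -6.7, 146.8]
ft_force: [0.2, 0.0, 0.1]
grip_width: 41.7
grip_force: 0.0
tcp_pos: [525.0, -6.8, 207.6]
ft_force: [1.0, -0.1, -0.5]
grip_width: 49.4
grip_force: 0.0
tcp_pos: [528.7, -7.3, 333.9]
ft_force: [1.0, 0.4, 0.5]
grip_width: 73.6
grip_force: 0.0
[ 3.900e-03  3.100e-03  6.820e-02  1.000e-04 -1.000e-04 -4.996e-01] [525.3  -6.8 327.3] [-0.5   0.15  0.5   1.78 -0.08  1.23  0.38] 14.3 83.4 [-1.1 -0.2 -0.4]
```

View pics/m7.png

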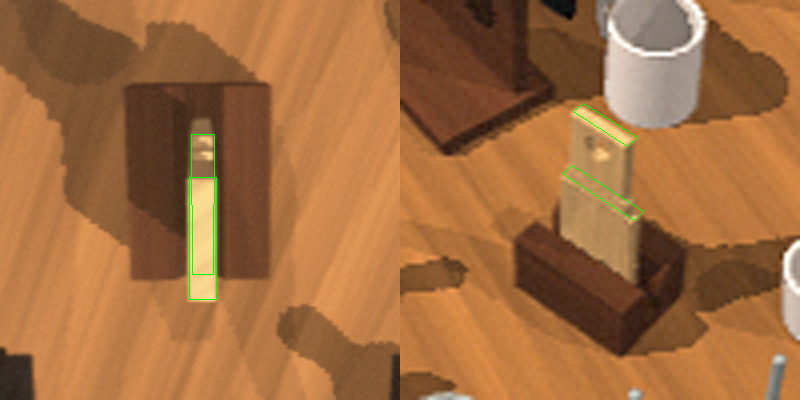

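The paddle stands upright in the slot, and its top face matches the predicted outline (182 mm high, centred). I'll turn the tool 90° to regrasp the handle by its narrow edges.

```bash
python3 -m inch '0 0 0 0 0 0.22;0 0 0 0 0 0.22;0 0 0 0 0 0.22;0 0 0 0 0 0.22;0 0 0 0 0 0.22' 0|sed -n '2p'
python3 -m inch '0 0 0 0 0 0.22;0 0 0 0 0 0.22;0 0 0 0 0 0.22;0 0 0 0 0 0.22;0 0 0 0 0 0.22' |sed -n '2p'
python3 -m inch '0 0 0 0 0 0.06;0 0 0 0 0 0.06;0 0 0 0 0 0.06;0 0 0 0 0 0.06' |sed -n '2,3p'
python3 d.py 525.9 -4.9 150 -69.4
```

```text
tcp_pos: [524.7, -6.8, 325.5]
tcp_pos: [524.7, -6.7, 325.5]
tcp_pos: [525.1, -6.7, 326.2]
ee_rot: [0.984, 0.18, -0.001, 0.0]
[ 4.300e-03 -3.400e-03  4.404e-01 -1.000e-04  7.000e-04  7.000e-04] [525.1  -6.7 326.2] [-0.65  0.16  0.68  1.79 -0.11  1.23 -1.15] 15.7 86.7 [-0.2  0.2  0.1]
```

```bash
python3 -m inch '0.004 -0.0035 0.1 0 0 0;0.004 -0.0035 0.2 0 0 0;0.004 -0.0035 0.3 0 0 0;0.004 -0.0035 0.38 0 0 0;0.004 -0.0035 0.41 0 0 0'|sed -n '2p;4p'
python3 -m inch '0 0 0.015 0 0 0;0 0 0.03 0 0 0;0 0 0.03 0 0 0;0 0 0.03 0 0 0'|sed -n '2p;4p'
python3 -m inch '0 0 0 0 0 0;0 0 0 0 0 0;0 0 0 0 0 0;0 0 0 0 0 0;0 0 0 0 0 0' 255 30|sed -n '2p;4,6p'
python3 -m inch '0 0 0 0 0 0;0 0 0 0 0 0;0 0 0 0 0 0;0 0 0 0 0 0;0 0 0 0 0 0' |sed -n '2p;4,6p'
python3 d.py 525.9 -4.9 150 -69.4
```

```text
tcp_pos: [524.3, -4.8, 159.8]
ft_force: [0.1, 0.5, -0.4]
tcp_pos: [527.5, -4.9, 152.2]
ft_force: [0.2, -0.4, 0.6]
tcp_pos: [526.7, -4.8, 151.2]
ft_force: [0.6, 0.5, 0.3]
grip_width: 55.2
grip_force: 0.0
tcp_pos: [526.6, -4.9, 151.1]
ft_force: [-0.1, -0.6, 0.1]
grip_width: 45.8
grip_force: 30.0
[-0.0018 -0.0006  0.0026 -0.      0.      0.0004] [526.6  -4.9 151.1] [-0.57  0.36  0.62  2.   -0.28  0.86 -1.  ] 17.6 45.8 [-0.1 -0.6  0.1]
```

The handle is held by its edges (45.8 mm, 30 N) with the hole free. I'll lift it and work out the approach to the peg.

```bash
python3 -m inch '0 0 -0.05 0 0 0;0 0 -0.12 0 0 0;0 0 -0.2 0 0 0;0 0 -0.3 0 0 0;0 0 -0.37 0 0 0'|sed -n '2p;4,6p'
python3 -m inch '0 0 0 0 0 0;0 0 0 0 0 0'|sed -n '2p;5,6p'
python3 - <<'E'
from h import *
S=[511.5,-325,3.265]
for x in(-135,-100,-82,-60,-35): print(x,place(S,[[x,65,0]])[0].round(1),"TCP z",round(201+(-40-x)*np.tan(np.radians(8))-13,1))
E
python3 d.py 637 -372 300 -82.9
```

```text
tcp_pos: [527.2, -5.1, 301.5]
ft_force: [0.5, -0.7, -1.1]
grip_width: 45.9
grip_force: 30.0
tcp_pos: [526.5, -4.8, 299.1]
grip_width: 45.6
grip_force: 30.0
-135 [ 653.5 -372.9    0. ] TCP z 201.4
-100 [ 618.7 -377.2    0. ] TCP z 196.4
-82 [ 600.9 -379.4    0. ] TCP z 193.9
-60 [ 579.  -382.1    0. ] TCP z 190.8
-35 [ 554.2 -385.2    0. ] TCP z 187.3
[-6.580e-02  9.565e-01 -2.800e-03 -2.000e-04 -1.000e-04  7.550e-02] [526.5  -4.8 299.1] [-0.65  0.19  0.69  1.83 -0.13  1.17 -1.14] 18.3 45.6 [-0.5  0.9 -1.3]
```

```bash
python3 -m inch '0.03 0.12 0 0 0 0;0.03 0.24 0 0 0 0;0.02 0.36 0 0 0 0;0 0.487 0 0 0 0;-0.013 0.487 0 0 0 0'|sed -n '2p'
python3 -m inch '0 0.12 0 0 0 0.03;0 0.24 0 0 0 0.0755;-0.01 0.36 0 0 0 0.0755;-0.013 0.45 0 0 0 0.0755;-0.013 0.486 0 0 0 0.0755'|sed -n '2p'
python3 -m inch '0 0 0 0 0 0;0 0 0 0 0 0;0 0 0 0 0 0'|sed -n '2p;4,6p'
python3 d.py 653.5 -372.9 201.4 -82.9
```

```text
tcp_pos: [588.7, -197.4, 297.0]
tcp_pos: [652.7, -376.6, 295.7]
tcp_pos: [654.6, -370.7, 298.3]
ft_force: [-0.1, 0.8, 0.2]
grip_width: 45.9
grip_force: 30.0
[-3.200e-03  5.700e-03  2.422e-01 -7.000e-04  2.000e-04  4.000e-04] [ 654.6 -370.7  298.3] [ 0.04  0.65  0.76  1.26 -0.44  1.39 -0.68] 19.6 45.9 [-0.1  0.8  0.2]
```

My picture views are used up, so I'll check the peg's axis numerically instead. I'll take grey-pixel profiles across the predicted peg line in the stored images.

```bash
cat > pegchk.py <<'E'
from h import *
S=[511.5,-325,3.265]
def axis(loc): 
    return place(S,[[x,loc,201+(-40-x)*np.tan(np.radians(8))] for x in np.linspace(-76,-14,12)])
for n in("w3","s1","t1"):
    c=load(f"pics/{n}.png"); im=cv2.GaussianBlur(cv2.imread(f"pics/{n}.png"),(0,0),.6).astype(np.float32)
    for loc in(65,-65):
        A=axis(loc); q=proj(c,A); 
        if (q<3).any() or (q>[636,390]).any(): continue
        d=q[-1]-q[0]; d/=np.linalg.norm(d); nrm=np.array([-d[1],d[0]]); t=np.arange(-10,10.1,.25)
        scale=np.linalg.norm(proj(c,A[:1]+[[0,0,10]])-q[0])/10, np.linalg.norm((proj(c,place(S,[[-76,loc+10,A[0,2]]]))-q[0])@nrm)/10
        off=[]
        for p in q:
            P=(p+t[:,None]*nrm).astype(np.float32); v=cv2.remap(im,P[:,0].reshape(-1,1),P[:,1].reshape(-1,1),cv2.INTER_LINEAR)[:,0]
            g=(v[:,0]/(v[:,2]+1)); w=np.clip(g-.72,0,None); off.append((w@t)/w.sum() if w.sum()>.3 else np.nan)
        print(n,loc,"n(image)",nrm.round(2),"px/mm z,y",np.round(scale,2),np.round(off,1))
E
python3 pegchk.py
```

```text
w3 65 n(image) [-0.38 -0.92] px/mm z,y [0.19 1.29] [0.6 0.5 0.5 0.5 0.4 0.4 0.3 0.3 0.2 0.1 0.  0. ]
s1 65 n(image) [0.26 0.96] px/mm z,y [0.27 0.2 ] [0.8 0.7 0.7 0.6 0.7 0.6 0.7 0.7 0.7 0.6 0.6 0.6]
s1 -65 n(image) [0.3  0.95] px/mm z,y [0.27 0.23] [0.6 0.6 0.6 0.6 0.5 0.7 0.5 nan nan 0.2 0.6 0.5]
t1 65 n(image) [-1.    0.07] px/mm z,y [0.18 0.43] [-1.5 -1.5 -1.3 -1.2 -1.2 -1.2 -1.3 -1.2 -1.3 -1.3 -1.3 -1.3]
t1 -65 n(image) [-1.    0.09] px/mm z,y [0.12 0.43] [-1.4 -1.5 -1.4 -1.5 -1.5 -1.5 -1.6 -1.7  nan -1.6 -1.6 -1.6]
```

The wrist view puts the peg axis within 0.5 mm of the model. The scene and top views bracket it at ±3 mm, inside the 5.5 mm clearance. Descending in front of the peg.

```bash
python3 -m inch '-0.003 0.006 0.06 0 0 0;-0.003 0.006 0.13 0 0 0;-0.003 0.006 0.2 0 0 0;-0.003 0.006 0.242 0 0 0;-0.003 0.006 0.242 0 0 0'|sed -n '2p'
python3 -m inch '0 0 0 0 0 0;0 0 0 0 0 0;0 0 0 0 0 0'|sed -n '2p;4,6p'
python3 d.py 653.5 -372.9 201.4 -82.9;python3 -m inch '0 0 0 0 0 0'|sed -n '2p;4p'
python3 d.py 600.9 -379.4 193.9 -82.9
```

```text
tcp_pos: [652.8, -372.6, 199.5]
tcp_pos: [654.0, -375.8, 204.1]
ft_force: [-0.4, 0.1, -0.1]
grip_width: 45.6
grip_force: 30.0
[-0.0004 -0.0073  0.0068  0.0005 -0.0007 -0.0001] [ 654.  -375.8  204.1] [ 0.05  0.71  0.72  1.38 -0.48  1.23 -0.63] 20.4 45.6 [-0.4  0.1 -0.1]
tcp_pos: [653.7, -375.6, 203.4]
ft_force: [-0.6, 0.5, -0.5]
[-1.323e-01 -6.800e-03  2.360e-02  3.000e-04 -5.000e-04 -1.000e-04] [ 653.7 -375.6  203.4] [ 0.05  0.71  0.72  1.38 -0.48  1.23 -0.63] 20.5 45.8 [-0.6  0.5 -0.5]
```

```bash
python3 -m inch '0 -0.007 0.005 0 0 0;0 -0.007 0.005 0 0 0;0 -0.007 0.005 0 0 0'|sed -n '2p'
python3 d.py 600.9 -379.4 193.9 -82.9
python3 -m inch '-0.02 0 0.003 0 0 0;-0.04 0 0.006 0 0 0;-0.06 0 0.0085 0 0 0;-0.08 0 0.011 0 0 0;-0.1 0 0.014 0 0 0'|sed -n '2p;4p'
python3 -m inch '0 0 0 0 0 0;0 0 0 0 0 0'|sed -n '2p;4p'
python3 d.py 600.9 -379.4 193.9 -82.9
```

```text
tcp_pos: [653.1, -372.2, 200.1]
[-1.318e-01  1.800e-03  1.560e-02 -1.000e-04  0.000e+00 -0.000e+00] [ 653.1 -372.2  200.1] [ 0.05  0.71  0.72  1.39 -0.48  1.22 -0.64] 20.8 45.8 [ 1.   0.5 -0.4]
tcp_pos: [612.4, -377.6, 194.7]
ft_force: [-0.1, 0.2, -1.2]
tcp_pos: [613.4, -377.4, 194.9]
ft_force: [0.3, -0.1, -0.6]
[-0.0317  0.0011  0.0024 -0.     -0.0002 -0.0002] [ 613.4 -377.4  194.9] [ 0.05  0.66  0.73  1.49 -0.46  1.17 -0.59] 21.5 45.9 [ 0.3 -0.1 -0.6]
```

```bash
python3 -m inch '-0.008 0 0 0 0 0;-0.016 0 0.001 0 0 0;-0.024 0 0.002 0 0 0;-0.032 0 0.003 0 0 0'|sed -n '2p;4p'
python3 -m inch '-0.01 0 0.001 0 0 0;-0.02 0 0.003 0 0 0;-0.03 0 0.004 0 0 0;-0.03 0 0.004 0 0 0'|sed -n '2p;4p'
python3 d.py 579 -382.1 190.8 -82.9
```

```text
tcp_pos: [600.4, -379.0, 193.4]
ft_force: [0.3, -1.1, -1.4]
tcp_pos: [587.9, -380.8, 191.9]
ft_force: [-0.1, -0.2, -1.2]
[-0.0226  0.0006  0.0028 -0.0001  0.0001 -0.0004] [ 587.9 -380.8  191.9] [ 0.05  0.64  0.74  1.54 -0.45  1.14 -0.57] 22.3 45.7 [-0.1 -0.2 -1.2]
```

The hole is past the peg tip with no contact force. Sliding on, then lowering.

```bash
python3 -m inch '-0.02 0 0.003 0 0 0;-0.04 0 0.0055 0 0 0;-0.06 0 0.008 0 0 0;-0.078 0 0.0105 0 0 0;-0.078 0 0.0105 0 0 0'|sed -n '2p;4p'
python3 d.py 557 -384.9 187.7 -82.9
python3 -m inch '0 0 0.004 0 0 0;0 0 0.008 0 0 0;0 0 0.008 0 0 0'|sed -n '2p;4p'
python3 -m inch '0 0 0.0025 0 0 0;0 0 0.005 0 0 0;0 0 0.005 0 0 0'|sed -n '2p;4p'
python3 -m inch '0 0 0.0025 0 0 0;0 0 0.005 0 0 0;0 0 0.005 0 0 0'|sed -n '2p;4p'
```

```text
tcp_pos: [556.2, -384.9, 187.8]
ft_force: [0.2, 0.0, 1.0]
[ 0.0021  0.0002  0.0002 -0.0001  0.0002 -0.0008] [ 556.2 -384.9  187.8] [ 0.05  0.6   0.75  1.61 -0.44  1.11 -0.53] 22.8 45.9 [0.2 0.  1. ]
tcp_pos: [558.2, -383.9, 184.1]
ft_force: [-0.8, -0.8, 0.1]
tcp_pos: [558.0, -384.2, 182.4]
ft_force: [0.2, -0.7, 0.5]
tcp_pos: [558.2, -384.3, 181.9]
ft_force: [-1.8, 1.7, 5.9]
```

Contact came at TCP z≈182, as predicted, so the hole rests on the peg. Releasing and retreating upward.

```bash
python3 -m inch '0 0 -0.003 0 0 0;0 0 -0.003 0 0 0'|sed -n '2p;4p'
python3 -m inch '0 0 0 0 0 0;0 0 0 0 0 0;0 0 0 0 0 0;0 0 0 0 0 0;0 0 0 0 0 0' 0 |sed -n '2p;4,6p'
python3 -m inch '0 0 0 0 0 0;0 0 0 0 0 0;0 0 0 0 0 0;0 0 0 0 0 0;0 0 0 0 0 0' |sed -n '2p;4,6p'
python3 -m inch '0 0 -0.03 0 0 0;0 0 -0.08 0 0 0;0 0 -0.15 0 0 0;0 0 -0.23 0 0 0;0 0 -0.33 0 0 0' |sed -n '2p;4,6p'
python3 -m inch '0 0 0 0 0 0;0 0 0 0 0 0;0 0 0 0 0 0;0 0 0 0 0 0;0 0 0 0 0 0' |sed -n '2p;4,6p'
python3 - <<'E'
from h import *; from station import env
w=cam(env,"wrist","pics/w9.png");s=cam(env,"scene","pics/s9.png");s0=cv2.imread("pics/s1.png")
S=[511.5,-325,3.265]
d=cv2.absdiff(s["color"],s0).sum(2)>60
# wood-coloured new pixels in scene near peg vs predicted paddle silhouette
q=proj(s,place(S,[[x,65+b,z] for z,b in((195-152,32),(195-52,32),(195+18,23),(195-52,-32),(195-152,-32),(195+18,-23)) for x in(-43,-33)])).astype(np.float32)
m=np.zeros(d.shape,np.uint8);cv2.fillConvexPoly(m,cv2.convexHull(q).astype(int),1)
hsv=cv2.cvtColor(s["color"],cv2.COLOR_BGR2HSV)
x0,y0=q.min(0).astype(int)-15;x1,y1=q.max(0).astype(int)+15
wood=(d&(s["color"][:,:,0]>60)&(hsv[:,:,2]>130))[y0:y1,x0:x1]; mm=m[y0:y1,x0:x1]>0
print("inside",(wood&mm).sum(),mm.sum(),"outside",(wood&~mm).sum())
for r in range(0,y1-y0,2): print("".join("#" if a and b else "+" if a else "." if b else " " for a,b in zip(wood[r],mm[r])))
E
```

```text
tcp_pos: [558.0, -384.3, 182.0]
ft_force: [0.8, 1.0, 4.1]
tcp_pos: [557.8, -384.3, 181.5]
ft_force: [0.6, -0.0, -0.9]
grip_width: 77.5
grip_force: 0.0
tcp_pos: [557.8, -384.3, 181.7]
ft_force: [-0.3, 0.3, 0.3]
grip_width: 86.6
grip_force: 0.0
tcp_pos: [557.4, -383.8, 314.8]
ft_force: [1.3, 0.4, 0.2]
grip_width: 87.1
grip_force: 0.0
tcp_pos: [557.6, -383.8, 312.5]
ft_force: [-0.5, 0.4, 1.3]
grip_width: 87.1
grip_force: 0.0
inside 279 517 outside 80
                                              
                                              
                                              
                                              
                                              
                                              
                                              
                                              
               ....                           
               .#####.                        
               .#.#####.    +                 
               .##..#####.                    
              +#....#####.                    
         +      ......##...          
[... 232 characters left out ...]
            
                +#######.....                 
                +########....                 
                +########....                 
                ++########...                +
                ++#####.##....              + 
                ++########....                
                  #.######....            +++ 
                +++#.#####....                
                 ++########....               
                 +++#######....               
                  +++######....               
                    +++####....               
                      +++##.....              
                        ++#.....              
                         ++ .
```

The silhouette shows the paddle hanging upright on the peg. I'll check that it's still, then hand in.

```bash
python3 -m inch '0 0 0 0 0 0;0 0 0 0 0 0;0 0 0 0 0 0;0 0 0 0 0 0;0 0 0 0 0 0' |sed -n '1p'
python3 - <<'E'
from h import *; from station import env
a=cv2.imread("pics/s9.png"); b=cam(env,"scene")["color"]; x=slice(95,190),slice(235,320)
print("motion px",(cv2.absdiff(a[x],b[x]).sum(2)>60).sum())
s0=cv2.imread("pics/s1.png"); t0=cv2.imread("pics/t1.png"); t=cam(env,"top")["color"]
print("top-view changed px near bystanders",{n:int((cv2.absdiff(t,t0)[y-15:y+15,u-15:u+15].sum(2)>90).sum()) for n,(u,y) in dict(tumbler=(273,136),esp=(277,250),mug=(371,254),jar=(316,108),syrup=(360,100),bowl=(235,116),scraper=(220,202)).items()})
print(env.hand_in())
E
```

```text
time_s: 26.5
motion px 0
top-view changed px near bystanders {'tumbler': 0, 'esp': 0, 'mug': 45, 'jar': 0, 'syrup': 0, 'bowl': 0, 'scraper': 26}
the job is handed in; nothing more can be done
None
```

The paddle stood let go in the block's slot and now hangs handle up and at rest on the empty peg; I handed the job in at about 27 s with no verdict returned, and the top view showed no change at the bystanders beyond a few pixels near the mug and scraper that I did not look into.

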